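# Feel along the sprung pins of a blade-setting fixture

## Robot

A 6-joint arm with a two-finger parallel gripper is mounted at the origin on the work surface. World frame = base frame: x ahead of the robot, y to its left, z up, the work surface at z = 0. Lengths are in m, angles in rad, forces in N, time in s.
With the tool pointing down it reaches from about 0.25 to 0.725 m from the base axis. Payload 4 kg.
Tool frame: the origin (TCP) lies at the very end of the fingers, on their centre line; the grasp point (between the pads) lies 19 mm behind it; z points along the fingers, y is the line along which they close (so a half turn about z gives the same grasp; the last joint's range is limited). The gripper opens to 85 mm and grips with 20 to 120 N. Pads are 22 mm wide; open, the fingers measure 114 mm over their backs; the gripper's body (76 mm by 85 mm) begins 54 mm behind the grasp point. The pads swing forward as they close: fully open they stand 13 mm farther back than shut.
Start: joints at [1.302, 0.241, 0.005, 1.335, 0, 1.571], TCP at [0.133, 0.482, 0.231] pointing down, gripper open.
Joint ranges: [-2.72, 2.72], [-1.05, 1.87], [-1.09, 1.28], [-1.99, 2.15], [-1.42, 1.44], [-3.14, 3.14]. Speed limits (rad/s): [2.79, 2.79, 3.14, 3.14, 3.14, 3.14].

## Interface

Orientations are given as a unit quaternion [x, y, z, w].
In Python, from workcell import bot, vision, workorder gives the robot as it stands.
- The arm moves only by the shell command python3 -m creep 'ROWS' [OPENING]. ROWS is JSON, a list of rows, each a list of 2 entries, a list of its own where there are three numbers: the shift along the tool's x, y, z in mm, then the turn, a rotation vector about the tool's x, y, z in rad. In form: [[[dx, dy, dz], [wx, wy, wz]], ...]. A call has 1 to 12 rows; each row shifts and turns the commanded pose from where the row before left it, along the tool's axes as they then stand; what a row does not reach is not made up. A row lasts 1/8 s, in which the tool goes at most 62.5 mm and 10.7 degrees, less where a joint would pass 70% of its speed; a pose out of reach is approached as far as the arm can. A call is refused whole if a number of a shift passes 62.5 or a number of a turn 0.188, either way. A call with a gripper value outside its range is refused whole. OPENING is the finger opening in mm, from 0 to 85.4, set as the call begins (- or left out, the last holds). The fingers move at their own pace and stop on an object; the grip force is fixed at half the most. Time passes only in rows, so rows that do not move let the fingers close. It gives the time, the measured TCP pose, the force, the opening and the grip force at its end, in the units of the state.
- bot.get_obs(): the state, without advancing time (a new reading comes with each control period).
- vision.camera(name): name is "scene" or "top" or "wrist"; returns a dict with "image" (384x512x3 uint8, blue, green, red), "z_map" (384x512 float32, m along the optical axis (not along the pixel's ray), 0 where there is no reading), "K" (3x3 intrinsics, pixels), "k1" (the pictures are not rectified: a ray, as slopes to the right and down, at radius r is drawn at 1 + k1 r^2 times it, then the intrinsics apply), "rvec" (rotation vector, rad) and "tvec" (3), from world to camera coordinates, as OpenCV has them; the wrist camera has in their place "tool_from_camera" (4x4, takes a point from camera to tool coordinates, whose origin is the TCP and whose axes are the flange's). Camera axes: x right, y down, z forward; pixel columns grow to the right and rows downward; lengths in m; the calibration is good to about 2 mm. A picture is of the moment at which its call begins: read the wrist's pose just before it.
- workorder.job_done(): hands the job in; it is judged then, once.
Trained networks look in a picture, given as the dict that the camera call returned (one of the last four; its "shot" number tells which), for a name from the list of things; names that differ only in an ending like _2 or _b are one class to them, and where a whole thing is asked for, a point or a joint stands for the part that bears it (a point fixed in the world has none). Each returns a list of dicts, best first, with "score" (0 to 1); they miss things now and then, are a little off and sometimes report something else, mostly with a low value. They report only what shows in the picture. A call takes as long as a camera call.
- vision.spot_in(picture, query): "position" ([column, row] in pixels, amid what is visible of it).
- vision.place_of(picture, query): "position" ([column, row] in pixels: a listed point, or the origin of a listed thing).
The state is a dict: "clock": time; "joint_pos": joint angles; "joint_vel": joint speeds; "tau": joint torques, N m; "eef_pos": TCP position; "tool_rot": TCP orientation; "ft_force": force on the tool from outside, world axes, zero at the start; "ft_torque": the same for the moment, N m; "grip_width": finger opening in m; "grasp_force": force on a finger pad.
Only numpy, scipy, OpenCV 4.12 (cv2) and the standard library are available. Lean on these libraries where they do the work, as an engineer would, in place of code of your own. Each camera call takes 0.05 s, during which the arm holds its last target. There are 200 camera calls.

## Task

Check the blade-setting fixture on the wooden block for sticking pins: with the fingers closed, run the fingertips lightly along its curved row of six sprung pins, from the pin nearest the ball-topped post to the last one at the plain end, so that each pin in turn dips by about 3 mm and springs back. Touch gently: drive no pin right down to its stop, and do not shift, tip or lift the fixture. Leave the other things where they lie and finish with every pin up again and the hand clear.

Things in the scene. Friction and masses are not known exactly. Their poses are not given: they have to be found in the camera images.
- fixture: blade-setting fixture: dark steel plate 290 x 100 x 14 mm, about 2.5 kg, loose on the block at any yaw. Origin on its underside, z up, x along the plate from the post end (-165 mm) to the plain end (+125 mm), y -50 to +50 mm. Post with a 26 mm black ball at x -145, y 0, top 62 mm above the underside. Six mushroom-headed steel pins in a curved row, tops 37.5 mm above the underside
- block: round wooden chopping block, fixed, 420 mm across, 60 mm high; origin at the centre of its underside, on the bench
- disc: loose black rubber disc, 34 mm across, 14 mm high, on the block beside the fixture; origin at the centre of its underside; not part of the job
- blank: loose flat steel blade blank with a narrow tang, about 150 x 18 x 5 mm, on the block at the other side of the fixture; origin on its underside, x along it; not part of the job
- hammer: loose hammer lying on the bench to the robot's left of the block, about 250 mm long, x along the handle towards the head; not part of the job
- pin1_top (a point): centre of the top of the first pin, nearest the ball-topped post; at x = -95, y = -18 mm in the fixture's frame. The head is 26 mm across: a blunt cone 5.5 mm high, sloping about 28 degrees, over a 4 mm straight rim; the heads stand clear of one another, with gaps of 12 to 18 mm. The point sinks with the pin.
- pin1 (a joint): how far the first pin, nearest the ball-topped post is pressed down, m: 0 = fully up, 0.009 = driven right down on its stop. Spring: starts to move at about 0.8 N, then 0.5 N more per mm (about 5.3 N at the stop); springs back by itself.
- pin2_top (a point): centre of the top of the second pin; at x = -57, y = 5 mm in the fixture's frame. The head is 26 mm across: a blunt cone 5.5 mm high, sloping about 28 degrees, over a 4 mm straight rim; the heads stand clear of one another, with gaps of 12 to 18 mm. The point sinks with the pin.
- pin2 (a joint): how far the second pin is pressed down, m: 0 = fully up, 0.009 = driven right down on its stop. Spring: starts to move at about 0.8 N, then 0.5 N more per mm (about 5.3 N at the stop); springs back by itself.
- pin3_top (a point): centre of the top of the third pin; at x = -19, y = 17 mm in the fixture's frame. The head is 26 mm across: a blunt cone 5.5 mm high, sloping about 28 degrees, over a 4 mm straight rim; the heads stand clear of one another, with gaps of 12 to 18 mm. The point sinks with the pin.
- pin3 (a joint): how far the third pin is pressed down, m: 0 = fully up, 0.009 = driven right down on its stop. Spring: starts to move at about 0.8 N, then 0.5 N more per mm (about 5.3 N at the stop); springs back by itself.
- pin4_top (a point): centre of the top of the fourth pin; at x = 19, y = 17 mm in the fixture's frame. The head is 26 mm across: a blunt cone 5.5 mm high, sloping about 28 degrees, over a 4 mm straight rim; the heads stand clear of one another, with gaps of 12 to 18 mm. The point sinks with the pin.
- pin4 (a joint): how far the fourth pin is pressed down, m: 0 = fully up, 0.009 = driven right down on its stop. Spring: starts to move at about 0.8 N, then 0.5 N more per mm (about 5.3 N at the stop); springs back by itself.
- pin5_top (a point): centre of the top of the fifth pin; at x = 57, y = 5 mm in the fixture's frame. The head is 26 mm across: a blunt cone 5.5 mm high, sloping about 28 degrees, over a 4 mm straight rim; the heads stand clear of one another, with gaps of 12 to 18 mm. The point sinks with the pin.
- pin5 (a joint): how far the fifth pin is pressed down, m: 0 = fully up, 0.009 = driven right down on its stop. Spring: starts to move at about 0.8 N, then 0.5 N more per mm (about 5.3 N at the stop); springs back by itself.
- pin6_top (a point): centre of the top of the sixth and last pin, at the plain end; at x = 95, y = -18 mm in the fixture's frame. The head is 26 mm across: a blunt cone 5.5 mm high, sloping about 28 degrees, over a 4 mm straight rim; the heads stand clear of one another, with gaps of 12 to 18 mm. The point sinks with the pin.
- pin6 (a joint): how far the sixth and last pin, at the plain end is pressed down, m: 0 = fully up, 0.009 = driven right down on its stop. Spring: starts to move at about 0.8 N, then 0.5 N more per mm (about 5.3 N at the stop); springs back by itself.

How it is judged:
By the outcome, as a careful person would: the job done as asked, in the order asked, and still so for the second after the job is handed in, with the robot touching nothing.
It also fails if it takes over 43 s, if anything falls off the work surface, if the arm or the gripper's body presses on something with over 40 N, if the wrist force passes 120 N, or if a joint passes its speed limit or range.

## Working session

There is one attempt and no reset: what is moved stays moved. The work goes in short steps, Python scripts to look and compute and a shell command to move; the robot and the scene stay as the last step left them, time stands still between calls to the robot, and variables do not carry over. Pictures are saved under pics/ and viewed, at most 10 in all, crops included, and the job is handed in when it is done.

```bash
mkdir -p pics
cat > h.py <<'E'
import numpy as np, cv2
from workcell import bot, vision, workorder
from scipy.spatial.transform import Rotation as R
def world(p,uv,obs=None,z=None,d=None):
    """pixel -> world by depth or by plane z"""
    K=p["K"]; uv=np.float64(uv)
    xd=np.array([(uv[0]-K[0][2])/K[0][0],(uv[1]-K[1][2])/K[1][1]]); x=xd.copy()
    for _ in range(20): x=xd/(1+p["k1"]*(x@x))
    if "rvec" in p:
        Rc=cv2.Rodrigues(np.float64(p["rvec"]))[0].T; o=-Rc@np.float64(p["tvec"]).ravel()
    else:
        T=np.array(p["tool_from_camera"]); Rt=R.from_quat(obs["tool_rot"]).as_matrix()
        Rc=Rt@T[:3,:3]; o=Rt@T[:3,3]+obs["eef_pos"]
    r=Rc@np.array([x[0],x[1],1])
    if z is not None: return o+r*(z-o[2])/r[2]
    if d is None: d=p["z_map"][int(round(uv[1])),int(round(uv[0]))]
    return o+r*d
PX=np.array([[-95,-18],[-57,5],[-19,17],[19,17],[57,5],[95,-18]])/1000.
def fit(src,dst):
    a=src-src.mean(0); b=dst-dst.mean(0)
    th=np.arctan2((a[:,0]*b[:,1]-a[:,1]*b[:,0]).sum(),(a*b).sum())
    M=np.array([[np.cos(th),-np.sin(th)],[np.sin(th),np.cos(th)]])
    return th,dst.mean(0)-M@src.mean(0),M
E
python3 - <<'E'
from h import *
o=bot.get_obs(); print({k:np.round(v,3) for k,v in o.items()})
for c in ["top","scene"]:
    p=vision.camera(c); cv2.imwrite(f"pics/{c}1.png",p["image"])
    for i in range(1,7):
        r=vision.place_of(p,f"pin{i}_top")
        for q in r[:2]: print(c,i,round(q["score"],2),np.round(q["position"],1),np.round(world(p,q["position"],z=.0975),4),np.round(world(p,q["position"]),4))
    for n in ["fixture","disc","blank","block","hammer"]:
        for q in vision.place_of(p,n)[:1]: print(c,n,round(q["score"],2),np.round(q["position"],1),np.round(world(p,q["position"],z=.06),4))
E
```

```text
{'clock': np.float64(0.0), 'joint_pos': array([ 1.302,  0.241,  0.004,  1.335, -0.   ,  1.571]), 'joint_vel': array([-0.   ,  0.001, -0.001, -0.001, -0.   ,  0.002]), 'tau': array([ 1.0000e-03, -3.7231e+01,  2.5241e+01,  1.7000e-02,  0.0000e+00,
       -0.0000e+00]), 'eef_pos': array([0.133, 0.481, 0.23 ]), 'tool_rot': array([ 0.134,  0.991, -0.001, -0.   ]), 'ft_force': array([-0.358, -1.003,  0.687]), 'ft_torque': array([ 0.009, -0.038, -0.008]), 'grasp_force': np.float64(0.0), 'grip_width': np.float64(0.086)}
top 1 0.58 [324.4 143.5] [0.6736 0.0471 0.0975] [0.6749 0.0465 0.0937]
top 1 0.36 [337.7 154. ] [0.6446 0.0154 0.0975] [0.6516 0.0105 0.0741]
top 2 0.42 [335.5 153.9] [0.6451 0.0209 0.0975] [0.6463 0.0201 0.0935]
top 3 0.59 [317.5 213.6] [0.4946 0.0755 0.0975] [0.4944 0.0756 0.0986]
top 3 0.42 [334.4 169.6] [0.6042 0.0266 0.0975] [0.6055 0.0256 0.0926]
top 5 0.56 [327.4 195.5] [0.5388 0.0484 0.0975] [0.5391 0.0481 0.0959]
top 6 0.65 [320.4 213.5] [0.4946 0.0684 0.0975] [0.4949 0.068  0.0948]
top fixture 0.65 [324.8 179.9] [0.587  0.0459 0.06  ]
top disc 0.54 [290.8 183.2] [0.5813 0.1346 0.06  ]
top blank 0.84 [358.9 194. ] [ 0.5468 -0.0391  0.06  ]
top hammer 0.92 [159.5 204.9] [0.5353 0.4777 0.06  ]
scene 1 0.62 [244.  261.3] [0.6785 0.0385 0.0975] [0.6759 0.0407 0.0932]
scene 2 0.62 [223.7 257.3] [0.6448 0.0185 0.0975] [0.6423 0.0204 0.0936]
scene 3 0.67 [210.1 245.7] [0.6051 0.019  0.0975] [0.6049 0.0191 0.0973]
scene 4 0.66 [200.6 230.6] [0.5617 0.0311 0.0975] [0.5611 0.0314 0.0969]
scene 5 0.44 [195.4 218.6] [0.5282 0.0446 0.0975] [0.528  0.0448 0.0972]
scene 6 0.39 [194.9 202.1] [0.489  0.0745 0.0975] [0.4516 0.0983 0.0566]
scene fixture 0.67 [214.6 249.3] [0.5915 0.0377 0.06  ]
scene disc 0.57 [246.1 219.7] [0.5769 0.1388 0.06  ]
scene blank 0.83 [168.3 257.1] [ 0.5414 -0.0392  0.06  ]
scene hammer 0.6 [334.8 159.6] [0.5841 0.438  0.06  ]
```

```bash
cat >> h.py <<'E'
def rel(target,yaw=None):
    """world target (m) -> tool shift mm and turn about tool z to bring tool x to world yaw"""
    o=bot.get_obs(); M=R.from_quat(o["tool_rot"]).as_matrix()
    s=M.T@(np.array(target)-o["eef_pos"])*1000
    return np.round(s,1), None if yaw is None else round(float(-((yaw-np.arctan2(M[1,0],M[0,0])+np.pi)%(2*np.pi)-np.pi)),3)
E
python3 - <<'E'
from h import *
p=vision.camera("wrist"); print(np.round(p["tool_from_camera"],3),np.round(p["K"],0))
print(rel([.55,.045,.25],np.deg2rad(170)))
E
```

```text
[[-0.001 -0.963 -0.269  0.068]
 [ 1.    -0.001  0.    -0.   ]
 [-0.001 -0.269  0.963 -0.141]
 [ 0.     0.     0.     1.   ]] [[282.   0. 262.]
 [  0. 282. 189.]
 [  0.   0.   1.]]
(array([-518.3, -310.5,  -18.7]), -0.094)
```

View pics/top1.png

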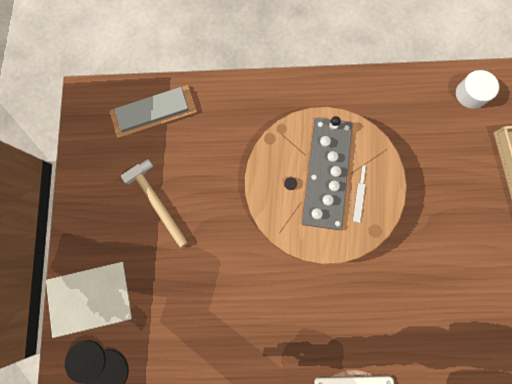

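View pics/scene1.png

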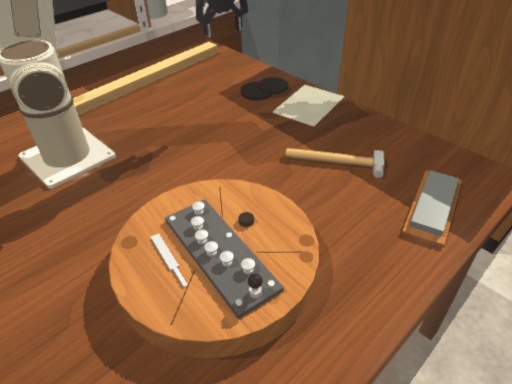

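```bash
python3 -m creep '[[[-46,-27,-2],[0,0,-0.008]],[[-46,-27,-2],[0,0,-0.008]],[[-46,-27,-2],[0,0,-0.008]],[[-46,-27,-2],[0,0,-0.008]],[[-46,-27,-2],[0,0,-0.008]],[[-46,-27,-2],[0,0,-0.008]],[[-46,-27,-2],[0,0,-0.008]],[[-46,-27,-2],[0,0,-0.008]],[[-46,-27,-2],[0,0,-0.008]],[[-46,-27,0],[0,0,-0.008]],[[-46,-27,0],[0,0,-0.008]],[[0,0,0],[0,0,0]]]' 0
python3 - <<'E'
from h import *
o=bot.get_obs(); print(np.round(o["joint_vel"],3),o["grip_width"])
p=vision.camera("wrist"); cv2.imwrite("pics/w1.png",p["image"])
P={}
for i in range(1,7):
    for q in vision.place_of(p,f"pin{i}_top")[:2]:
        w=world(p,q["position"],o,z=.0975); P.setdefault(i,w[:2])
        print(i,round(q["score"],2),np.round(q["position"],1),np.round(w,4),np.round(world(p,q["position"],o),4))
ix=np.array(list(P)); th,t,M=fit(PX[ix-1],np.array([P[i] for i in ix]))
print(np.rad2deg(th),t); print(np.round(PX@M.T+t,4)); print(rel([*(PX@M.T+t)[0],.115],th), o["ft_force"])
E
```

```text
clock: 2.75
eef_pos: [0.5602, 0.0755, 0.2482]
tool_rot: [0.093, 0.996, -0.0, -0.0]
ft_force: [-0.6, 1.2, 0.2]
grip_width: -0.0
grasp_force: 0.0
[ 0.053 -0.041 -0.052  0.021  0.026  0.02 ] -9.284879830356978e-06
2 0.63 [238.8 250.9] [0.6406 0.0335 0.0975] [0.5515 0.0664 0.2738]
4 0.68 [216.9 193.1] [0.5688 0.0245 0.0975] [0.5697 0.0237 0.094 ]
4 0.46 [163.3 172.2] [ 0.5359 -0.0258  0.0975] [ 0.5408 -0.0387  0.0642]
5 0.61 [231.4 154.7] [0.531  0.0487 0.0975] [0.5313 0.0484 0.0951]
6 0.62 [249.4 115.2] [0.4955 0.0749 0.0975] [0.4955 0.0749 0.0972]
172.54756170733575 [0.58751899 0.04393626]
[[0.6841 0.0495]
 [0.6434 0.0316]
 [0.6042 0.0246]
 [0.5665 0.0295]
 [0.5304 0.0464]
 [0.4957 0.0741]]
(array([-129.9,   -6.7,  134.8]), -0.049) [-0.60286453  1.23842073  0.20768491]
```

View pics/w1.png

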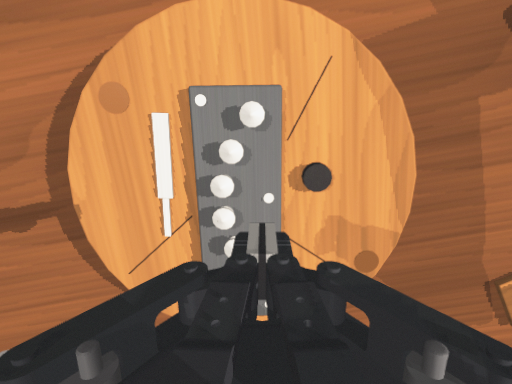

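Run:
```python
from h import *
from scipy.optimize import linear_sum_assignment
o=bot.get_obs(); print(np.round(o["joint_vel"],3),o["eef_pos"])
t0=np.array([.587,.044]);a=np.deg2rad(172.5);M0=np.array([[np.cos(a),-np.sin(a)],[np.sin(a),np.cos(a)]])
for c,th0 in [("wrist",175),("top",150)]:
    o=bot.get_obs(); p=vision.camera(c)
    hsv=cv2.cvtColor(p["image"],cv2.COLOR_BGR2HSV)
    m=((hsv[...,2]>th0)&(hsv[...,1]<50)).astype(np.uint8)
    n,_,st,ce=cv2.connectedComponentsWithStats(m)
    C=[];Z=[];A=[]
    for k in range(1,n):
        if st[k,4]<25: continue
        w=world(p,ce[k],o,z=.094)
        if np.linalg.norm(w[:2]-t0)<.14: C.append(w[:2]);A.append(st[k,4]);Z.append(world(p,ce[k],o)[2])
    C=np.array(C); W=PX@M0.T+t0
    D=np.linalg.norm(W[:,None]-C[None],axis=2); r,q=linear_sum_assignment(D)
    ok=D[r,q]<.02; r,q=r[ok],q[ok]
    th,t,M=fit(PX[r],C[q])
    print(c,np.rad2deg(th),t,r+1,np.array(A)[q],np.round(np.array(Z)[q],4)); print(np.round((C[q]-PX[r]@M.T-t)*1000,1)); print(np.round(PX@M.T+t,4))
```

```text
[-0.002  0.     0.003  0.001  0.    -0.   ] [0.5574163  0.07917313 0.24977131]
wrist 168.59840878808092 [0.58377356 0.0422477 ] [2 3 4 5 6] [176 409 425 470 513] [0.0946 0.0949 0.0964 0.0965 0.0963]
[[-3.3 -1.9]
 [ 0.3  2.6]
 [ 1.1  1.2]
 [ 1.1 -0.4]
 [ 0.8 -1.5]]
[[0.6805 0.0411]
 [0.6387 0.0261]
 [0.599  0.0218]
 [0.5618 0.0293]
 [0.5269 0.0486]
 [0.4942 0.0787]]
top 170.6809543724432 [0.58635343 0.044521  ] [4 5 6] [82 83 84] [0.0967 0.0978 0.0958]
[[-0.1  0.1]
 [-0.  -0.1]
 [ 0.1  0. ]]
[[0.683  0.0469]
 [0.6418 0.0304]
 [0.6023 0.0247]
 [0.5649 0.0308]
 [0.5293 0.0488]
 [0.4955 0.0777]]
```

```bash
cat >> h.py <<'E'
def pins(t=(.5853,.0438),deg=170.6):
    a=np.deg2rad(deg);M=np.array([[np.cos(a),-np.sin(a)],[np.sin(a),np.cos(a)]]); return PX@M.T+np.array(t),a
E
python3 - <<'E'
from h import *
W,a=pins(); print(W,rel([*W[0],.115],a))
E
```

```text
[[0.68196422 0.04604233]
 [0.64071798 0.02955756]
 [0.60126833 0.02392508]
 [0.56377859 0.03013147]
 [0.52824876 0.04817672]
 [0.49451551 0.07707427]] (array([-128.1,  -10.3,  134.8]), -0.015)
```

```bash
python3 -m creep '[[[-22,-2,10],[0,0,-0.005]],[[-22,-2,10],[0,0,-0.005]],[[-22,-2,10],[0,0,-0.005]],[[-22,-2,20],[0,0,0]],[[-20,-1,25],[0,0,0]],[[-20,-1,25],[0,0,0]],[[0,0,15],[0,0,0]],[[0,0,12],[0,0,0]],[[0,0,8],[0,0,0]],[[0,0,0],[0,0,0]],[[0,0,0],[0,0,0]]]' 0
python3 - <<'E'
from h import *
W,a=pins(); print(rel([*W[0],.0975],a))
o=bot.get_obs(); p=vision.camera("wrist"); q=vision.camera("scene")
cv2.imwrite("pics/ws2.png",np.vstack([cv2.resize(p["image"][:,100:420],(480,288*2))[:300],cv2.resize(q["image"][180:320,140:340],(480,300))]))
for c in(p,q):
  for i in range(1,7):
    for r in vision.place_of(c,f"pin{i}_top")[:1]:
        w=world(c,r["position"],o,z=.0975); print(i,round(r["score"],2),np.round(r["position"],1),np.round((w[:2]-W[i-1])*1000,1))
E
```

```text
clock: 4.58
eef_pos: [0.6829, 0.0467, 0.1155]
tool_rot: [0.083, 0.997, 0.0, 0.001]
ft_force: [-0.1, -1.0, 0.6]
grip_width: -0.0
grasp_force: 0.0
(array([ 0.8, -0.8, 18. ]), -0.002)
1 0.79 [258.6 225.4] [-0.2 -1.3]
2 0.92 [220.1 165.2] [ 0.8 -0.3]
3 0.61 [194.   93.1] [-0.3 -0.3]
4 0.64 [189.1  16.9] [ 2.1 -0.5]
1 0.51 [243.1 264. ] [ -0.1 -13. ]
2 0.5 [225.9 256.4] [ 5.4 -6.7]
4 0.47 [200.6 229.8] [-3.8  2.3]
5 0.57 [196.1 219.8] [ 3.7 -4.7]
6 0.61 [194.3 204.4] [-0.8 -7.8]
```

View pics/ws2.png

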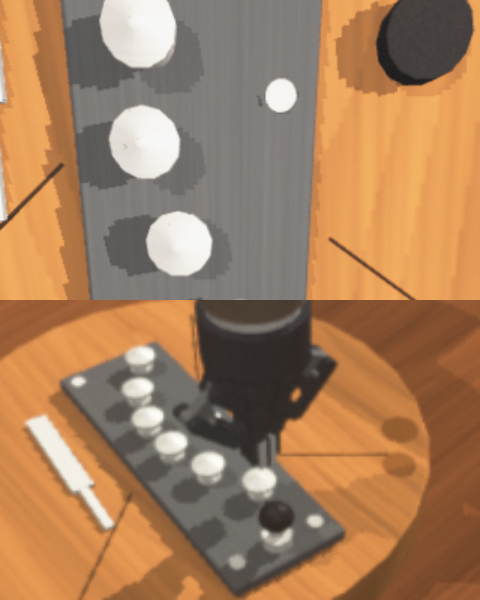

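```bash
cat >> h.py <<'E'
def favg(n=8):
    F=[]
    for _ in range(n): vision.camera("top"); F.append(bot.get_obs()["ft_force"])
    return np.round(np.mean(F,0),2),np.round(np.std(F,0),2)
E
python3 -m creep '[[[1,-1,7],[0,0,0]],[[0,0,5],[0,0,0]],[[0,0,2],[0,0,0]],[[0,0,0],[0,0,0]]]' 0
python3 - <<'E'
from h import *
W,a=pins(); print(favg()); print(rel([*W[0],.0975],a))
p=vision.camera("wrist");o=bot.get_obs()
for i in (2,3): # depth apex of pins
    r=vision.place_of(p,f"pin{i}_top")[0]["position"]; print(i,[np.round(world(p,[r[0]+dx,r[1]+dy],o)[2],4) for dx in(-2,0,2) for dy in (-2,0,2)])
E
python3 -m creep '[[[0,0,2],[0,0,0]],[[0,0,2],[0,0,0]],[[0,0,1],[0,0,0]]]' 0
python3 - <<'E'
from h import *
print(favg(),bot.get_obs()["eef_pos"])
E
```

```text
clock: 5.78
eef_pos: [0.6812, 0.0457, 0.0999]
tool_rot: [0.083, 0.997, -0.0, -0.0]
ft_force: [-0.4, -0.4, 0.6]
grip_width: 0.0001
grasp_force: 0.0
(array([ 0.34,  0.04, -0.  ]), array([0.57, 0.49, 0.57]))
(array([-0.4,  0.4,  3. ]), -0.002)
2 [np.float64(0.0952), np.float64(0.0953), np.float64(0.0972), np.float64(0.0968), np.float64(0.0966), np.float64(0.0962), np.float64(0.0968), np.float64(0.0963), np.float64(0.0961)]
3 [np.float64(0.0964), np.float64(0.0952), np.float64(0.0966), np.float64(0.0956), np.float64(0.096), np.float64(0.0963), np.float64(0.0963), np.float64(0.0969), np.float64(0.0964)]
clock: 6.7
eef_pos: [0.6815, 0.0457, 0.0954]
tool_rot: [0.083, 0.997, 0.0, 0.0]
ft_force: [-1.0, 0.5, 1.3]
grip_width: 0.0003
grasp_force: 1.0
(array([ 0.09, -0.13,  1.94]), array([0.44, 0.37, 0.5 ])) [0.68145201 0.04569875 0.0954301 ]
```

```bash
python3 -m creep '[[[0,0,1],[0,0,0]],[[0,0,0],[0,0,0]],[[0,0,0],[0,0,0]],[[0,0,0],[0,0,0]]]' 0
python3 - <<'E'
from h import *
W,a=pins(); print(favg(6)); 
for w in W: print(rel([*w,.0944],a))
E
```

```text
clock: 7.6
eef_pos: [0.6814, 0.0457, 0.0944]
tool_rot: [0.083, 0.997, 0.0, 0.0]
ft_force: [0.9, -0.2, 1.9]
grip_width: 0.0003
grasp_force: 1.2
(array([-0.06, -0.04,  2.29]), array([0.32, 0.52, 0.3 ]))
(array([-0.5,  0.4, -0. ]), -0.002)
(array([ 37.5, -22.6,  -0.1]), -0.002)
(array([ 75.5, -34.7,  -0.1]), -0.002)
(array([ 1.135e+02, -3.480e+01, -1.000e-01]), -0.002)
(array([ 1.515e+02, -2.280e+01, -1.000e-01]), -0.002)
(array([ 1.895e+02,  1.000e-01, -1.000e-01]), -0.002)
```

```bash
python3 -m creep '[[[5,-3,0],[0,0,0]],[[5,-3,0],[0,0,0]],[[5,-3,0],[0,0,0]],[[5,-3,0],[0,0,0]],[[5,-3,0],[0,0,0]],[[5,-3,0],[0,0,0]],[[5,-3,0],[0,0,0]],[[2.5,-1.6,0],[0,0,0]],[[0,0,0],[0,0,0]],[[0,0,0],[0,0,0]]]' 0
python3 - <<'E'
from h import *
W,a=pins(); print(favg(6))
for w in W[1:]: print(rel([*w,.0944],a))
p=vision.camera("scene"); cv2.imwrite("pics/s3.png",cv2.resize(p["image"][180:320,140:340],(800,560),interpolation=cv2.INTER_CUBIC))
E
```

```text
clock: 9.15
eef_pos: [0.6402, 0.0294, 0.0942]
tool_rot: [0.083, 0.997, -0.0, -0.0]
ft_force: [0.0, -0.9, 2.6]
grip_width: -0.0001
grasp_force: 1.3
(array([-0.27, -0.78,  2.46]), array([0.53, 0.38, 0.47]))
(array([-0.4,  0.2, -0.3]), -0.002)
(array([ 37.6, -11.9,  -0.3]), -0.002)
(array([ 75.6, -12. ,  -0.3]), -0.002)
(array([113.6,  -0. ,  -0.2]), -0.002)
(array([151.7,  22.9,  -0.2]), -0.002)
```

View pics/s3.png

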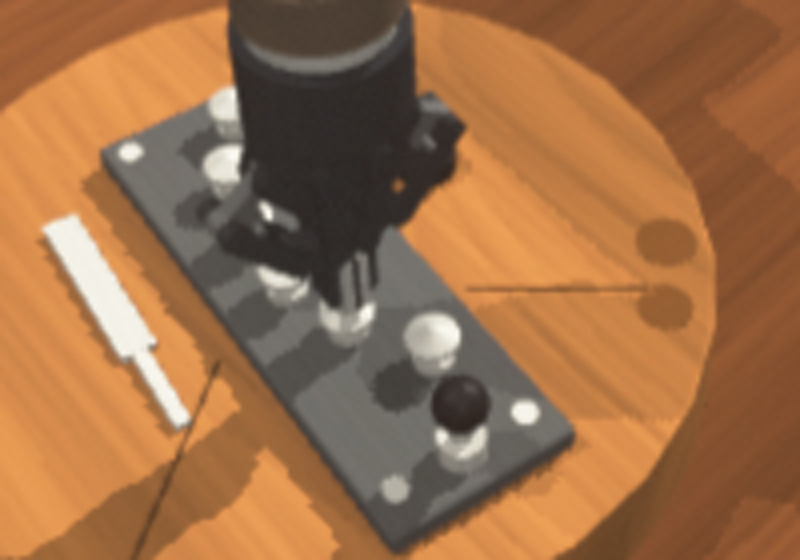

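The fingers stand on pin 2 (≈345,300 in the crop). Pin 1 (≈432,335) is up again and the fixture has not moved. On to pins 3 and 4.

```bash
python3 -m creep '[[[5,-1.6,-0.2],[0,0,0]],[[5,-1.6,0],[0,0,0]],[[5,-1.6,0],[0,0,0]],[[5,-1.6,0],[0,0,0]],[[5,-1.6,0],[0,0,0]],[[5,-1.6,0],[0,0,0]],[[5,-1.6,0],[0,0,0]],[[2.5,-0.8,0],[0,0,0]],[[0,0,0],[0,0,0]],[[0,0,0],[0,0,0]]]' 0
python3 - <<'E'
from h import *
W,a=pins(); print(favg(6)); o=bot.get_obs()
p=vision.camera("wrist")
for i in (3,4,5,6):
    for r in vision.place_of(p,f"pin{i}_top")[:1]:
        w=world(p,r["position"],o,z=.0975); print(i,round(r["score"],2),np.round((w[:2]-W[i-1])*1000,1))
for w in W[2:]: print(rel([*w,.0944],a))
E
```

```text
clock: 10.75
eef_pos: [0.6012, 0.0239, 0.0943]
tool_rot: [0.083, 0.997, -0.0, -0.001]
ft_force: [0.6, 0.2, 2.7]
grip_width: -0.0003
grasp_force: 1.2
(array([-0.77,  0.13,  2.  ]), array([0.52, 0.48, 0.52]))
3 0.77 [-2.4  0.8]
4 0.71 [ 1.  -0.3]
5 0.83 [ 1.  -0.4]
(array([ 0. , -0. , -0.1]), -0.002)
(array([38. , -0.1, -0. ]), -0.002)
(array([76.1, 11.9, -0. ]), -0.002)
(array([114.1,  34.8,   0. ]), -0.002)
```

```bash
python3 -m creep '[[[5,0,0],[0,0,0]],[[5,0,0],[0,0,0]],[[5,0,0],[0,0,0]],[[5,0,0],[0,0,0]],[[5,0,0],[0,0,0]],[[5,0,0],[0,0,0]],[[5,0,0],[0,0,0]],[[3,0,0],[0,0,0]],[[0,0,0],[0,0,0]],[[0,0,0],[0,0,0]]]' 0
python3 - <<'E'
from h import *
W,a=pins(); print(favg(4))
for w in W[3:]: print(rel([*w,.0944],a))
E
python3 -m creep '[[[5,1.6,0],[0,0,0]],[[5,1.6,0],[0,0,0]],[[5,1.6,0],[0,0,0]],[[5,1.6,0],[0,0,0]],[[5,1.6,0],[0,0,0]],[[5,1.6,0],[0,0,0]],[[5,1.6,0],[0,0,0]],[[3,0.8,0],[0,0,0]],[[0,0,0],[0,0,0]],[[0,0,0],[0,0,0]]]' 0
python3 - <<'E'
from h import *
W,a=pins(); print(favg(6)); o=bot.get_obs()
p=vision.camera("wrist")
for i in (5,6):
    for r in vision.place_of(p,f"pin{i}_top")[:1]:
        w=world(p,r["position"],o,z=.0975); print(i,round(r["score"],2),np.round((w[:2]-W[i-1])*1000,1))
for w in W[4:]: print(rel([*w,.0944],a))
E
```

```text
clock: 12.55
eef_pos: [0.5637, 0.0303, 0.0943]
tool_rot: [0.083, 0.997, 0.0, -0.001]
ft_force: [-0.3, 1.5, 2.8]
grip_width: 0.0002
grasp_force: 1.2
(array([-0.96,  0.21,  2.73]), array([0.51, 0.81, 0.6 ]))
(array([-0.1, -0.1, -0.2]), -0.002)
(array([37.9, 11.8, -0.1]), -0.002)
(array([76. , 34.7, -0.1]), -0.002)
clock: 14.0
eef_pos: [0.5282, 0.0486, 0.0944]
tool_rot: [0.083, 0.997, 0.0, -0.001]
ft_force: [0.3, 0.4, 1.8]
grip_width: -0.0003
grasp_force: 1.2
(array([-0.71,  0.68,  2.41]), array([0.41, 0.78, 0.49]))
6 0.63 [ 1.1 -1.3]
(array([ 0. , -0.3, -0.1]), -0.002)
(array([38.1, 22.6, -0. ]), -0.002)
```

```bash
python3 -m creep '[[[5,3,0],[0,0,0]],[[5,3,0],[0,0,0]],[[5,3,0],[0,0,0]],[[5,3,0],[0,0,0]],[[5,3,0],[0,0,0]],[[5,3,0],[0,0,0]],[[5,3,0],[0,0,0]],[[3,1.6,0],[0,0,0]],[[0,0,0],[0,0,0]],[[0,0,0],[0,0,0]]]' 0
python3 - <<'E'
from h import *
W,a=pins(); print(favg(6)); print(rel([*W[5],.0944],a))
E
python3 -m creep '[[[0,0,-3],[0,0,0]],[[0,0,-5],[0,0,0]],[[0,0,-20],[0,0,0]],[[0,0,-40],[0,0,0]],[[20,0,-40],[0,0,0]],[[40,0,-20],[0,0,0]],[[40,0,0],[0,0,0]],[[20,0,0],[0,0,0]],[[0,0,0],[0,0,0]],[[0,0,0],[0,0,0]]]' 0
python3 - <<'E'
from h import *
p=vision.camera("scene"); cv2.imwrite("pics/s4.png",cv2.resize(p["image"][180:320,140:340],(800,560),interpolation=cv2.INTER_CUBIC))
E
```

```text
clock: 15.7
eef_pos: [0.4946, 0.0773, 0.0944]
tool_rot: [0.083, 0.997, 0.0, -0.0]
ft_force: [-0.5, 1.1, 2.0]
grip_width: -0.0003
grasp_force: 1.2
(array([-0.76,  1.57,  2.22]), array([0.57, 0.35, 0.48]))
(array([ 0.2, -0. , -0. ]), -0.002)
clock: 17.25
eef_pos: [0.3774, 0.0966, 0.2228]
tool_rot: [0.083, 0.997, -0.0, 0.001]
ft_force: [0.6, 0.7, 0.0]
grip_width: -0.0
grasp_force: 0.0
```

View pics/s4.png

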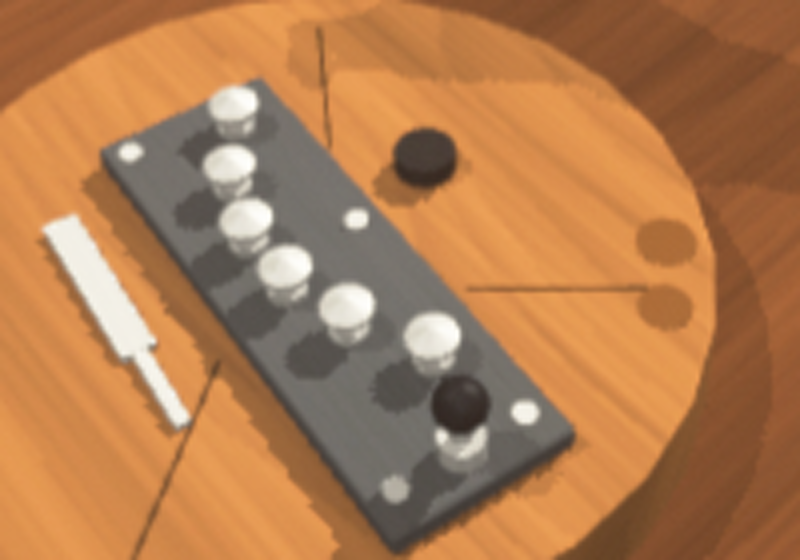

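All six pins are up, from pin 6 at (233,105) to pin 1 at (432,335). The fixture corner at (575,435), the blank and the disc are where they were, and the hand is clear.

```bash
python3 -c "
from workcell import workorder
print(workorder.job_done())"
```

```text
the job is handed in; nothing more can be done
None
```

I ran the closed fingertips over all six pins in order, from the post end to the plain end. By height and force each dipped about 3 mm, all are up again, the fixture did not move, the hand is clear, and the job was handed in at about 17 s.

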